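# Lock the strainer plug into the sink drain

## Robot

A 7-joint arm with a two-finger parallel gripper is mounted at the origin on the work surface. World frame = base frame: x ahead of the robot, y to its left, z up, the work surface at z = 0. Lengths are in m, angles in rad, forces in N, time in s.
With the tool pointing down it reaches from about 0.4 to 0.85 m from the base axis. Payload 10.4 kg.
Tool frame: the origin (TCP) lies between the finger pads; the fingertips stand 22 mm ahead of it and the grasp point (between the pads) lies 3 mm ahead of it; z points along the fingers, y is the line along which they close (so a half turn about z gives the same grasp; the last joint's range is limited). The gripper opens to 85 mm and grips with 20 to 120 N. Pads are 22 mm wide; open, the fingers measure 114 mm over their backs; the gripper's body (76 mm by 85 mm) begins 54 mm behind the grasp point. The pads swing forward as they close: fully open they stand 13 mm farther back than shut.
Start: joints at [-1.145, 0.332, -0.065, 1.46, 0.022, 1.35, -0.088], TCP at [0.271, 0.563, 0.253] pointing down, gripper open.
Joint ranges: [-2.6, 2.6], [-0.5, 2.12], [-1.47, 1.34], [0.16, 2.42], [-1.27, 4.41], [0.06, 2.06], [-2.6, 2.6]. Speed limits (rad/s): [2.22, 2.22, 2.79, 2.79, 3.14, 3.14, 3.14].

## Interface

Orientations are given as a unit quaternion [x, y, z, w].
In Python, from workcell import manip, camera, ticket, boxes_of, outline_of gives the robot as it stands.
- The arm moves only by the tool carry_out, never from a script. Its argument "deltas" is a list of rows, each a list of 5 numbers: the shift along the tool's x, y, z as a fraction of full scale, then the turn about the tool's z as a fraction of full scale, then the opening, from -1 (shut) to 1 (fully open), so that 0 is half open. In form: [[tx, ty, tz, spin, gripper], ...]. A call has 1 to 20 rows; each row is the pose to reach, as a shift and turn from the pose commanded when the call began, along the tool's axes at that moment; what a row does not reach only later rows make up. Full scale, the value 1, is 150 mm for a shift and 30 degrees for a turn. A row lasts 1/8 s, in which the tool goes at most 62.5 mm and 10.7 degrees, less where a joint would pass 70% of its speed; a pose out of reach is approached as far as the arm can. A call with a number of a shift or a turn outside -1 to 1 is refused whole. A call with a gripper value outside its range is refused whole. The fingers move at their own pace and stop on an object; "force" is the grip in N (left out, the last holds). Time passes only in rows, so rows that repeat a pose let the fingers close. It gives the time, the measured TCP pose, the force, the opening and the grip force at its end, in the units of the state.
- manip.get_obs(): the state, without advancing time (a new reading comes with each control period).
- camera(name): name is "scene" or "top" or "wrist"; returns a dict with "img" (400x640x3 uint8, red, green, blue), "depth" (400x640 float32, m along the optical axis (not along the pixel's ray), 0 where there is no reading), "vertical_fov" (degrees; the focal length in pixels is half the picture's height over the tangent of half this angle, whatever the lens; pixels are square), "cx", "cy" (the principal point, pixels), "R" (3x3) and "t" (3): a world point X has camera coordinates R X + t. Camera axes: x right, y down, z forward; pixel columns grow to the right and rows downward; lengths in m; the calibration is good to about 2 mm. A picture is of the moment at which its call begins.
- ticket.hand_in(): hands the job in; it is judged then, once.
Trained networks look in a picture, given as the dict that the camera call returned (one of the last four; its "shot" number tells which), for a name from the list of things; names that differ only in an ending like _2 or _b are one class to them, and where a whole thing is asked for, a point or a joint stands for the part that bears it (a point fixed in the world has none). Each returns a list of dicts, best first, with "conf" (0 to 1); they miss things now and then, are a little off and sometimes report something else, mostly with a low value. They report only what shows in the picture. A call takes as long as a camera call. They do not tell look-alikes from the thing itself.
- boxes_of(query, picture): "position" ([x, y, z] in m, in world coordinates, good to about 4 mm: the middle of the surface that is visible of it).
- outline_of(query, picture): "region" (400x640 bool, what is visible of it).
The state is a dict: "clock": time; "joint_pos": joint angles; "joint_velocities": joint speeds; "tau": joint torques, N m; "position": TCP position; "ee_rot": TCP orientation; "ft_force": force on the tool from outside, world axes, zero at the start; "torque": the same for the moment, N m; "grip_width": opening from 0.0 (shut) to 1.0 (fully open); "grasp_force": force on a finger pad.
Only numpy, scipy, OpenCV 4.12 (cv2) and the standard library are available. Lean on these libraries where they do the work, as an engineer would, in place of code of your own. Each camera call takes 0.05 s, during which the arm holds its last target. There are 200 camera calls.

## Task

Pick up the strainer plug by its red grip bar, put it in the drain of the black sink and lock it there: feel for the openings that its lugs drop into, press it down gently against the springy seal and turn it clockwise so that it stays down by itself when you let go. Do not force it, and leave the mug, the soap bottle and the brush where they are.

Things in the scene. Friction and masses are not known exactly. Their poses are not given: they have to be found in the camera images.
- plug_mid (a point): Loose steel strainer plug, 47 mm high, 0.12 kg, upright on the worktop to the left or right of the sink. Point: on its axis, half-way up; z up, x along the grip bar. On top a red upright bar to grip, 40 mm long (x), 12 mm thick (y), from 21 to 47 mm above the underside. Grip it across its thickness from above, fingertips just clear of the rim below it.
- plug: The same plug; origin at the centre of its underside. Core 58 mm in diameter, 18 mm high; at its foot four lugs, on the plug's +x, +y, -x, -y axes, each 6 mm high, 16 mm wide, reaching 41 mm from the axis. Round rim 82 mm in diameter, from 17 to 21 mm above the underside; the grip bar stands on it.
- sink: Black sink, fixed on the worktop; origin on the drain axis at worktop height, z up. Bowl floor 64 mm and rim 110 mm above the worktop; inside 270 mm along x and 276 mm along y, the drain at its middle; outer walls 12 to 15 mm, at the +x end a 40 mm ledge.
- tap (a point): Foot of the tap on the sink's ledge, axes as the sink. The tap rises 170 mm; its spout, up to 9 mm in radius, runs above the ledge 90 mm towards the sink's +y, and hangs down there to 105 mm above the ledge. Fixed; keep clear.
- drain (a point): Centre of the drain well's mouth, level with the bowl floor; axes as the sink. The well is a vertical round hole of 90 mm diameter: inside it open the fingers to 50 mm at most. plug_mid lies 14.5 mm below this point when the plug rests on the tabs, 20.5 mm when it has dropped into the openings, 26.5 mm when locked.
- tab_tops (a point): On the drain axis, 38 mm below the mouth: the level of the tops of four steel tabs (6 mm thick, reaching in to 33.5 mm from the axis). Between them are four openings 40 degrees wide for the lugs, 90 degrees apart, near the sink's x and y axes, but turned from these by an unmeasured angle of up to 29 degrees either way. Lugs fit over some 8 degrees: see or feel. Bears 40 N.
- seal_top (a point): On the drain axis, 44 mm below the mouth: top of the free springy seal, on which the dropped plug stands. 3.6 N starts to press it down, 7.5 N gives 6 mm; it bottoms at 9.5 mm, 10 N. Pressed 7 to 9 mm, the plug's lugs pass under the tabs: it turns clockwise seen from above, to a hard stop 40 degrees from mid-opening. 30 degrees or more locks it; let go, it rises to the tabs.
- mug_mid (a point): Blue mug, 80 mm in diameter, 95 mm high, standing on the worktop on the other side of the sink from the plug; the point is on its axis, half-way up. Leave it alone.
- soap_mid (a point): Washing-up bottle, 60 mm in diameter, 200 mm high, standing on the worktop to the left (+y) of the far end of the sink; the point is on its axis, half-way up. Leave it alone.
- brush: Flat brush with a black handle, 200 mm long, 42 mm wide, 20 mm high (origin under its middle), lying on the worktop at the far right, handle to its -x. Leave it alone.
There are look-alikes about, which are no part of the job. There is more than one size of the plug; the job needs the middle-sized.

How it is judged:
By the outcome, as a careful person would: the job done as asked, in the order asked, and still so for the second after the job is handed in, with the robot touching nothing.
It also fails if it takes over 72 s, if anything falls off the work surface, if the arm or the gripper's body presses on something with over 40 N, if the wrist force passes 120 N, or if a joint passes its speed limit or range.

## Working session

There is one attempt and no reset: what is moved stays moved. The work goes in short steps, Python scripts to look and compute and a tool call to move; the robot and the scene stay as the last step left them, time stands still between calls to the robot, and variables do not carry over. Pictures are saved under pics/ and viewed, at most 10 in all, crops included, and the job is handed in when it is done.

Besides the shell and the picture viewer there is one more tool, called after ">>>" as a command line: name --pt "numbers of a row" for each row, then --argument value for the rest. carry_out: Moves the arm, as the interface text tells. Its arguments: {"type":"object","properties":{"deltas":{"type":"array","items":{"type":"array","items":{"type":"number"}}},"force":{"type":"number"}},"required":["deltas"]}

```bash
mkdir -p pics
cat > h.py <<'E'
import numpy as np, cv2
from workcell import manip, camera, ticket, boxes_of, outline_of
def f(p): return 200/np.tan(np.radians(p["vertical_fov"])/2)
def pix(p,X):
    c=p["R"]@np.array(X)+np.array(p["t"]); return c[:2]/c[2]*f(p)+[p["cx"],p["cy"]]
def cloud(p):
    v,u=np.mgrid[:400,:640]; d=p["depth"]; F=f(p)
    c=np.stack([(u-p["cx"])/F*d,(v-p["cy"])/F*d,d],-1)
    return (c-np.array(p["t"]))@np.array(p["R"])
def save(n,img): cv2.imwrite("pics/"+n,np.ascontiguousarray(img[...,::-1]))
E
python3 - <<'E'
from h import *
np.set_printoptions(precision=3,suppress=True)
for n in ["scene","top"]:
    p=camera(n); save(n+"0.png",p["img"]); print(n,p["vertical_fov"])
    for q in ["plug","sink","tap","mug_mid","soap_mid","brush","drain"]:
        for b in boxes_of(q,p)[:4]: print(q,round(b["conf"],2),np.array(b["position"]),pix(p,b["position"]).round())
print({k:np.round(v,3) for k,v in manip.get_obs().items()})
E
```

```text
scene 47.78708277499833
plug 0.92 [0.423 0.218 0.013] [418. 269.]
plug 0.64 [0.452 0.329 0.019] [435. 307.]
plug 0.6 [0.609 0.306 0.035] [381. 327.]
sink 0.74 [ 0.565 -0.017  0.061] [331. 219.]
tap 0.62 [ 0.566 -0.02   0.066] [330. 217.]
mug_mid 0.92 [ 0.478 -0.301  0.056] [309. 142.]
soap_mid 0.86 [0.741 0.317 0.129] [340. 347.]
brush 0.71 [ 0.668 -0.39   0.02 ] [244. 154.]
brush 0.7 [ 0.566 -0.019  0.062] [330. 218.]
drain 0.64 [ 0.571 -0.019  0.063] [329. 219.]
top 46.58122668759707
plug 0.88 [0.413 0.211 0.018] [213. 275.]
plug 0.72 [0.595 0.302 0.028] [179. 199.]
plug 0.67 [0.442 0.325 0.02 ] [166. 262.]
sink 0.67 [ 0.558 -0.031  0.061] [314. 214.]
tap 0.66 [ 0.563 -0.03   0.062] [314. 212.]
mug_mid 0.58 [ 0.474 -0.321  0.033] [433. 252.]
soap_mid 0.92 [0.719 0.292 0.129] [175. 138.]
soap_mid 0.54 [0.442 0.322 0.021] [167. 262.]
brush 0.66 [ 0.664 -0.389  0.017] [456. 178.]
drain 0.64 [ 0.562 -0.029  0.063] [314. 213.]
{'clock': np.float64(0.8), 'joint_pos': array([-1.145,  0.332, -0.065,  1.46 ,  0.022,  1.35 , -0.089]), 'joint_velocities': array([-0.   ,  0.001, -0.   ,  0.   , -0.002, -0.001, -0.   ]), 'tau': array([ -0.   , -62.517,   0.048, -39.181,   0.016,   0.002,   0.   ]), 'position': array([0.271, 0.563, 0.253]), 'ee_rot': array([0.223, 0.975, 0.   , 0.   ]), 'ft_force': array([-0.378, -0.123, -0.242]), 'torque': array([-0.015, -0.035, -0.006]), 'grasp_force': np.float64(0.0), 'grip_width': np.float64(1.002)}
```

View pics/top0.png

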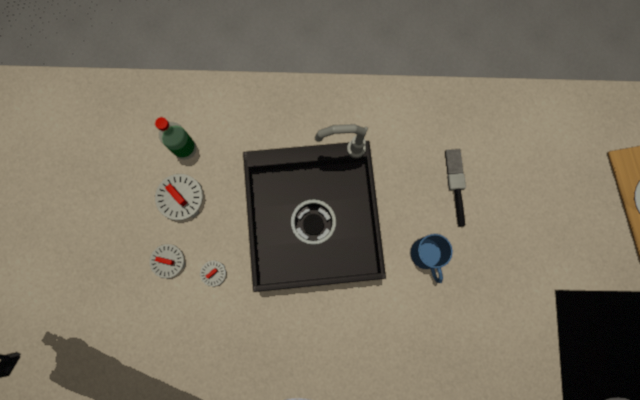

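View pics/scene0.png

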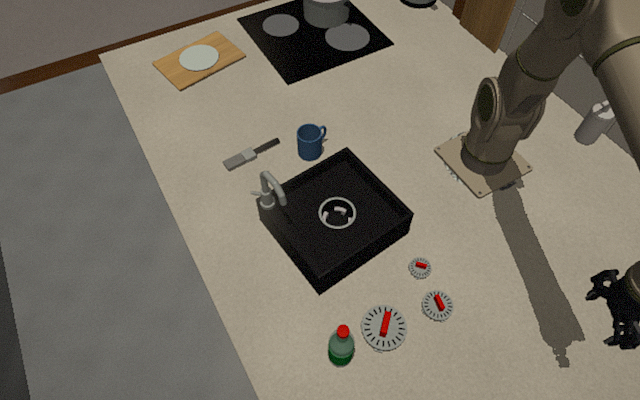

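Run:
```python
from h import *
np.set_printoptions(precision=4,suppress=True)
p=camera("top"); print("cam",-p["R"].T@p["t"], "f",f(p))
C=cloud(p); im=p["img"].astype(int)
red=(im[...,0]>130)&(im[...,1]<70)&(im[...,2]<70)
for n,(x,y) in dict(mid=(.445,.325),small=(.415,.212),big=(.6,.303)).items():
    near=np.hypot(C[...,0]-x,C[...,1]-y)<.07
    m=red&near; P=C[m]; top=P[P[:,2]>np.percentile(P[:,2],60)-.004]
    r=cv2.minAreaRect((P[:,:2]*1000).astype(np.float32)); print(n,m.sum(),"redrect mm",r,"z",np.percentile(P[:,2],[5,50,95]),P.mean(0))
    w=near&(C[...,2]>.008)&(C[...,2]<.05)&~red; Q=C[w]; 
    c=cv2.minEnclosingCircle((Q[:,:2]*1000).astype(np.float32)); print("  rim",c,"z",np.median(Q[:,2]))
a=cv2.resize(p["img"][185:255,275:355],None,fx=5,fy=5,interpolation=cv2.INTER_CUBIC)
b=cv2.resize(p["img"][227:297,130:230],None,fx=4,fy=5,interpolation=cv2.INTER_CUBIC)
save("crop1.png",np.hstack([a,b]))
# rim of sink: outer outline
s=(C[...,2]>.1)&(C[...,2]<.12)&(np.hypot(C[...,0]-.57,C[...,1]+.03)<.25)
print("sinkrect",cv2.minAreaRect((C[s][:,:2]*1000).astype(np.float32)),np.median(C[s][:,2]))
```

```text
cam [ 0.3983 -0.0208  1.1601] f 464.60430751410877
mid 68 redrect mm ((443.8076477050781, 325.43560791015625), (36.65266036987305, 11.087400436401367), 76.96178436279297) z [0.0419 0.0456 0.0484] [0.4444 0.3255 0.0452]
  rim ((445.8056335449219, 326.2127990722656), 41.53181076049805) z 0.01954299350462391
small 35 redrect mm ((416.84808349609375, 213.62643432617188), (6.428103923797607, 27.017751693725586), 39.25262451171875) z [0.0292 0.0335 0.0361] [0.4165 0.2139 0.0332]
  rim ((417.57489013671875, 215.1974334716797), 31.398752212524414) z 0.01437041030582473
big 137 redrect mm ((601.7969970703125, 304.9125671386719), (53.73863220214844, 14.654361724853516), 42.516868591308594) z [0.0617 0.0648 0.0679] [0.6015 0.3044 0.0648]
  rim ((602.3861083984375, 306.5174865722656), 58.393245697021484) z 0.028376039334174107
sinkrect ((554.9266357421875, -25.024887084960938), (325.59674072265625, 300.2262878417969), 6.591217041015625) 0.10809596785844319
```

View pics/crop1.png

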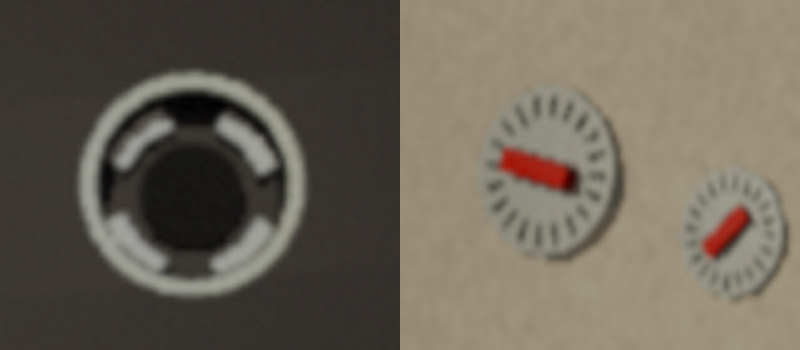

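The left part shows the drain: mouth ring and four bright tabs at about ±45° (crop 143,138; 247,147; 135,243; 242,245), so the openings lie close to the image axes. Candidates by red bar in the top view: (167,262) with rim radius 41.5 mm, (213,274) with 31 mm, and (180,198) with 58 mm. I choose (167,262), the 82 mm rim, which the right-hand crop confirms. The bottle cap is the only other red thing.

```bash
cat >> h.py <<'E'
def plane(p,uv,z):
    R=np.array(p["R"]);o=-R.T@np.array(p["t"]); F=f(p)
    d=np.c_[(uv[:,0]-p["cx"])/F,(uv[:,1]-p["cy"])/F,np.ones(len(uv))]@R
    return o+d*((z-o[2])/d[:,2])[:,None]
def yaws():
    q=manip.get_obs(); x,y,z,w=q["ee_rot"]
    from scipy.spatial.transform import Rotation as T
    R=T.from_quat(q["ee_rot"]).as_matrix(); return np.array(q["position"]),R
E
python3 - <<'E'
from h import *
np.set_printoptions(precision=4,suppress=True)
p=camera("top"); g=p["img"].astype(int).sum(2)
v,u=np.mgrid[:400,:640]; uv=np.c_[u.ravel(),v.ravel()].astype(float)
A=plane(p,uv,.064)
near=np.hypot(A[:,0]-.56,A[:,1]+.03)<.07
ring=near&(g.ravel()>330); R=A[ring]
c,_=cv2.minEnclosingCircle((R[:,:2]*1000).astype(np.float32)); c=np.array(c)/1000; print("mouth",c,_)
B=plane(p,uv,.026)
d=B[:,:2]-c; r=np.hypot(*d.T); 
w=(r<.041)&(r>.028); th=np.degrees(np.arctan2(d[:,1],d[:,0]))
val=g.ravel()
m=(r<.042)&(val>300)&(np.hypot(A[:,0]-c[0],A[:,1]-c[1])<.043)
z=np.exp(4j*np.radians(th[m])).sum(); print("tab phase mod 90:",np.degrees(np.angle(z))/4%90, m.sum(), "tab centroid",B[m].mean(0))
for k in range(4):
    s=m&(np.floor((th%360)/90)==k); print(k,s.sum(),np.degrees(np.angle(np.exp(1j*np.radians(th[s])).sum())))
E
```

```text
mouth [ 0.5414 -0.0272] 53.530372619628906
tab phase mod 90: 43.695957969171516 183 tab centroid [ 0.5424 -0.0286  0.026 ]
0 43 44.51162389369207
1 44 131.62221991802986
2 45 -134.66698791346195
3 51 -46.36159509193889
```

>>> carry_out --pt "-0.3 -0.2 0 0.33 0" --pt "-0.6 -0.4 0.1 0.66 0" --pt "-0.8 -0.5 0.2 1 0" --pt "-0.8 -0.5 0.2 1 0" --force 60

```text
clock: 1.4
position: [0.3487, 0.4406, 0.2225]
ee_rot: [0.47, 0.883, -0.001, 0.0]
ft_force: [-0.1, 0.5, 0.4]
grip_width: 0.495
grasp_force: 0.0
```

>>> carry_out --pt "-0.35 0.05 0.1 0.33 0" --pt "-0.7 0.1 0.2 0.66 0" --pt "-0.99 0.1 0.2 1 0" --pt "-0.99 0.1 0.2 1 0"

```text
clock: 1.9
position: [0.4448, 0.3269, 0.1937]
ee_rot: [0.682, 0.731, 0.0, 0.001]
ft_force: [-1.4, 0.5, 0.4]
grip_width: 0.502
grasp_force: 0.0
```

>>> carry_out --pt "0 0 0 0.3 0" --pt "0 0 0 0.57 0" --pt "0 0 0 0.57 0"

```text
clock: 2.28
position: [0.4419, 0.331, 0.1936]
ee_rot: [0.78, 0.626, 0.0, -0.0]
ft_force: [-0.2, 0.7, 0.3]
grip_width: 0.501
grasp_force: 0.0
```

Run:
```python
from h import *
np.set_printoptions(precision=4,suppress=True)
P,R=yaws(); print(P,R)
p=camera("wrist"); save("w1.png",p["img"])
C=cloud(p); im=p["img"].astype(int)
red=(im[...,0]>110)&(im[...,1]<70)&(im[...,2]<70)&(C[...,2]>.02)&(C[...,2]<.06)&(np.hypot(C[...,0]-.445,C[...,1]-.326)<.05)
Q=C[red&(C[...,2]>.041)]; print(len(Q),Q.mean(0) if len(Q) else 0, cv2.minAreaRect((Q[:,:2]*1000).astype(np.float32)) if len(Q) else 0)
w=(abs(C[...,2]-.02)<.006)&(np.hypot(C[...,0]-.445,C[...,1]-.326)<.055); Q=C[w]; print(len(Q), cv2.minEnclosingCircle((Q[:,:2]*1000).astype(np.float32)))
```

```text
[0.4419 0.331  0.1936] [[ 0.2168  0.9762  0.    ]
 [ 0.9762 -0.2168  0.0008]
 [ 0.0008 -0.0001 -1.    ]]
198 [0.4452 0.3361 0.0465] ((445.0896301269531, 335.62322998046875), (18.529346466064453, 9.971687316894531), 78.02572631835938)
3763 ((443.08636474609375, 325.4930725097656), 40.90130615234375)
```

View pics/w1.png

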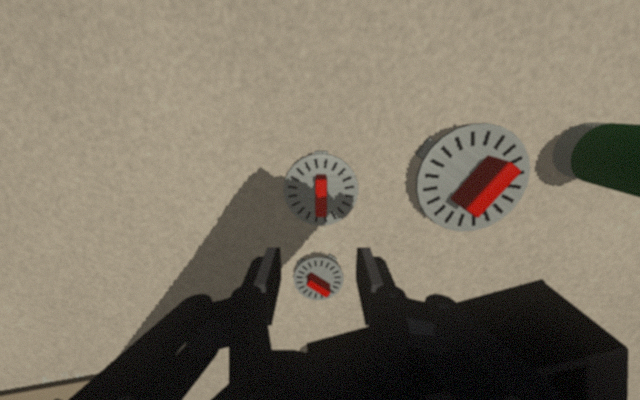

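The middle plug sits at (320,190) with its bar upright in the picture, midway between the fingers and aligned with them. The small plug (318,277) and the large one (472,177) are well apart. Descend and grip.

>>> carry_out --pt "-0.03 0.015 0.3 0 -0.1" --pt "-0.03 0.015 0.6 0 -0.1" --pt "-0.03 0.015 0.85 0 -0.1" --pt "-0.03 0.015 0.975 0 -0.1" --pt "-0.03 0.015 0.975 0 -0.1" --pt "-0.03 0.015 0.975 0 -1" --pt "-0.03 0.015 0.975 0 -1" --pt "-0.03 0.015 0.975 0 -1" --pt "-0.03 0.015 0.975 0 -1" --pt "-0.03 0.015 0.975 0 -1"

```text
clock: 3.58
position: [0.4449, 0.3253, 0.0488]
ee_rot: [0.782, 0.624, 0.002, -0.0]
ft_force: [-0.3, 0.1, 7.4]
grip_width: 0.126
grasp_force: 60.1
```

>>> carry_out --pt "-0.03 0 -0.2 0 -1" --pt "-0.03 0 -0.6 0 -1" --pt "-0.03 0 -1 0 -1" --pt "-0.03 0 -1 0 -1" --pt "-0.03 0 -1 0 -1"

```text
clock: 4.2
position: [0.4428, 0.3199, 0.197]
ee_rot: [0.781, 0.624, 0.0, -0.0]
ft_force: [-0.3, -0.5, -1.3]
grip_width: 0.125
grasp_force: 59.1
```

Run:
```python
from h import *
np.set_printoptions(precision=4,suppress=True)
P,R=yaws(); print(P,np.degrees(np.arctan2(R[1,0],R[0,0])),R[2])
o=manip.get_obs(); print(np.array(o["ft_force"]),o["grip_width"],o["clock"])
# shift to the drain
d=np.array([.542,-.028,P[2]])-P; print("tool shift mm",R.T@d*1000)
```

```text
[0.4428 0.3199 0.197 ] 77.20391782115179 [ 0.0004 -0.     -1.    ]
[-0.3106 -0.5416 -1.3137] 0.12460225996233062 4.2
tool shift mm [-317.2886  173.8337   -0.1324]
```

>>> carry_out --pt "-0.2 0.11 0 0 -1" --pt "-0.5 0.275 0 0 -1" --pt "-0.8 0.44 0 0 -1" --pt "-1 0.55 0 0 -1"

```text
clock: 4.7
position: [0.4898, 0.1525, 0.1955]
ee_rot: [0.782, 0.623, -0.001, -0.0]
ft_force: [0.6, 0.8, -0.9]
grip_width: 0.128
grasp_force: 59.0
```

>>> carry_out --pt "-0.35 0.19 0 0 -1" --pt "-0.7 0.385 0 0 -1" --pt "-1 0.55 0 -0.2 -1" --pt "-1.0 0.55 0 -0.38 -1" --pt "-1.0 0.55 0 -0.38 -1" --pt "-1.0 0.55 0 -0.38 -1"

```text
clock: 5.45
position: [0.5369, -0.0083, 0.1962]
ee_rot: [0.716, 0.698, -0.001, -0.0]
ft_force: [-0.7, 0.6, -0.7]
grip_width: 0.127
grasp_force: 59.0
```

Run:
```python
from h import *
np.set_printoptions(precision=4,suppress=True)
P,R=yaws(); print(P,np.degrees(np.arctan2(R[1,0],R[0,0])),R[2])
d=np.array([.542,-.028,P[2]])-P; print("tool shift mm",R.T@d*1000)
p=camera("wrist"); save("w2.png",p["img"])
s=camera("scene"); C=cloud(s)
# plug rim relative to TCP
w=(C[...,2]>P[2]-.06)&(C[...,2]<P[2]-.02)&(np.hypot(C[...,0]-P[0],C[...,1]-P[1])<.06)
im=s["img"].astype(int); w&=(im.min(-1)>90); Q=C[w]; print(len(Q),Q.mean(0)-P,np.percentile(Q[:,2]-P[2],[5,50,95]),cv2.minEnclosingCircle((1000*(Q[:,:2]-P[:2])).astype(np.float32)))
```

```text
[ 0.5369 -0.0083  0.1962] 88.54738277665804 [-0.     -0.0014 -1.    ]
tool shift mm [-19.54     5.636   -0.0071]
183 [ 0.013   0.0216 -0.0301] [-0.0437 -0.0293 -0.026 ] ((2.5633773803710938, 3.6647539138793945), 40.169029235839844)
```

View pics/w2.png

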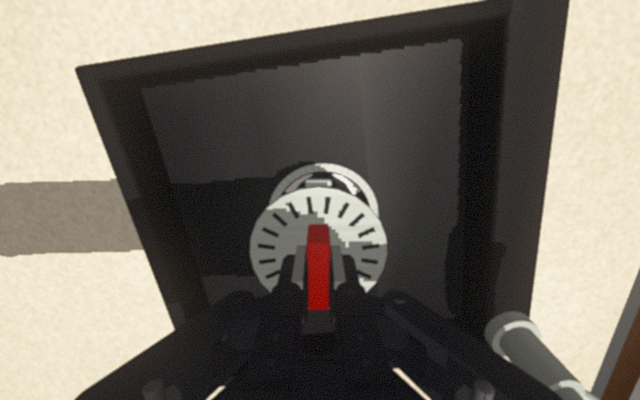

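The plug is held level over the bowl with its bar at (318,265); the drain ring shows behind it at about (325,190), and the tap spout is off to the right at (515,335). Next I measure the rim and ring from this view.

Run:
```python
from h import *
from scipy.optimize import least_squares
np.set_printoptions(precision=4,suppress=True)
P,R=yaws(); p=camera("wrist"); C=cloud(p); im=p["img"].astype(int)
def fit(Q):
    r=least_squares(lambda a:np.hypot(Q[:,0]-a[0],Q[:,1]-a[1])-a[2],[*Q[:,:2].mean(0),.04],loss="soft_l1",f_scale=.001); return r.x
w=(abs(C[...,2]-(P[2]-.028))<.008)&(np.hypot(C[...,0]-P[0],C[...,1]-P[1])<.06)&(im.min(-1)>80)
print(w.sum(),"rimz",np.median(C[w][:,2])-P[2])
e=w.astype(np.uint8); e=(e-cv2.erode(e,np.ones((3,3))))>0
v,u=np.nonzero(w); # outer edge in upper part: convex hull
h=cv2.convexHull(np.c_[u,v].astype(np.int32))[:,0]; h=h[h[:,1]<255]
Q=C[h[:,1],h[:,0]]; a=fit(Q); print("plug-TCP",a[:2]-P[:2],a[2])
v,u=np.mgrid[:400,:640]; A=plane(p,np.c_[u.ravel(),v.ravel()].astype(float),.064).reshape(400,640,3)
w=(abs(C[...,2]-.064)<.01)&(im.min(-1)>90)&(np.hypot(A[...,0]-.542,A[...,1]+.028)<.07)
Q=A[w]; r=np.hypot(Q[:,0]-.542,Q[:,1]+.028); print("ring",w.sum(),fit(Q))
t=(C[...,2]>.14)&(C[...,0]>.62)&(C[...,0]<.9)&(abs(C[...,1]+.03)<.2); print("tap min/max",t.sum(),np.percentile(C[t],[1,50,99],axis=0) if t.any() else 0)
s=camera("top"); CT=cloud(s); t=(CT[...,2]>.16)&(CT[...,0]>.62)&(CT[...,0]<.85)&(abs(CT[...,1]+.06)<.12); print(np.percentile(CT[t],[1,50,99],axis=0))
```

```text
7424 rimz -0.028255970620150533
plug-TCP [-0.0009  0.0001] 0.04066918231401953
ring 1177 [ 0.5398 -0.0297  0.0511]
tap min/max 2171 [[ 0.6918 -0.1361  0.1405]
 [ 0.7024 -0.1136  0.1625]
 [ 0.7381 -0.1087  0.1805]]
[[ 0.6906 -0.1394  0.1625]
 [ 0.7011 -0.0927  0.2602]
 [ 0.7398 -0.0275  0.2779]]
```

>>> carry_out --pt "-0.137 0.037 0.1 0 -1" --pt "-0.137 0.037 0.3 0 -1" --pt "-0.137 0.037 0.5 0 -1" --pt "-0.137 0.037 0.5 0 -1" --pt "-0.137 0.037 0.5 0 -1"

```text
clock: 6.28
position: [0.543, -0.0297, 0.1232]
ee_rot: [0.716, 0.698, 0.001, 0.0]
ft_force: [-0.2, -0.2, -1.0]
grip_width: 0.123
grasp_force: 58.9
```

Run:
```python
from h import *
P,R=yaws(); print(P.round(4),np.degrees(np.arctan2(R[1,0],R[0,0])))
p=camera("top"); save("t2.png",cv2.resize(p["img"][175:255,270:360],None,fx=6,fy=6,interpolation=cv2.INTER_CUBIC))
p=camera("wrist"); save("w3.png",p["img"])
```

```text
[ 0.543  -0.0297  0.1232] 88.58378945369225
```

View pics/w3.png

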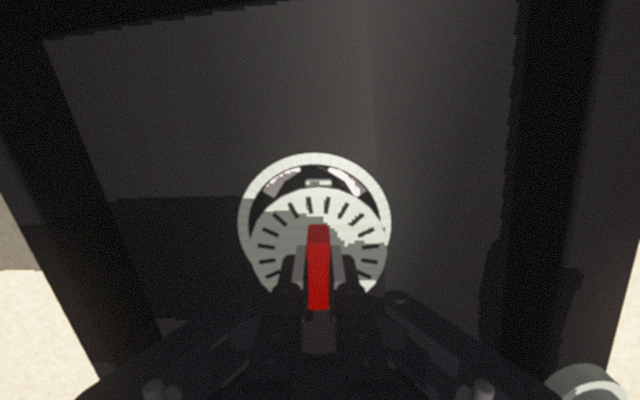

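The ring spans x 238–391 and the plug's rim 249–387, so the plug is about 3 px (2 mm) too far right. The lug at (318,182) lies in the middle between the two tabs at (280,182) and (347,180).

Run:
```python
from h import *
from scipy.optimize import least_squares
np.set_printoptions(precision=4,suppress=True)
P,R=yaws(); p=camera("wrist"); C=cloud(p); im=p["img"].astype(int)
v,u=np.mgrid[:400,:640]; uv=np.c_[u.ravel(),v.ravel()].astype(float)
def outer(mask,vmax,z):
    v,u=np.nonzero(mask); h=cv2.convexHull(np.c_[u,v].astype(np.int32))[:,0]; h=h[h[:,1]<vmax].astype(float)
    Q=plane(p,h,z); return least_squares(lambda a:np.hypot(Q[:,0]-a[0],Q[:,1]-a[1])-a[2],[*Q[:,:2].mean(0),.04],loss="soft_l1",f_scale=.001).x
A=plane(p,uv,.064).reshape(400,640,3)
rm=(abs(C[...,2]-.064)<.009)&(im.min(-1)>70)&(np.hypot(A[...,0]-.542,A[...,1]+.028)<.062)
pm=(abs(C[...,2]-(P[2]-.028))<.008)&(np.hypot(C[...,0]-P[0],C[...,1]-P[1])<.06)&(im.min(-1)>70)
a=outer(rm,235,.064); b=outer(pm,260,P[2]-.028); print("ring",a,"plug",b,"diff",a[:2]-b[:2])
T=plane(p,uv,.026); d=T[:,:2]-a[:2]; r=np.hypot(*d.T); th=np.degrees(np.arctan2(d[:,1],d[:,0]))
m=(r>.031)&(r<.043)&(np.abs(C[...,2].ravel()-.026)<.008)&(im.min(-1).ravel()>70)
h,e=np.histogram(th[m],bins=np.arange(-20,205,4)); print(list(zip(e[:-1].astype(int),h)))
```

```text
ring [ 0.5424 -0.0196  0.0529] plug [ 0.5425 -0.0286  0.0403] diff [-0.0001  0.009 ]
[(np.int64(-20), np.int64(0)), (np.int64(-16), np.int64(0)), (np.int64(-12), np.int64(0)), (np.int64(-8), np.int64(0)), (np.int64(-4), np.int64(0)), (np.int64(0), np.int64(0)), (np.int64(4), np.int64(10)), (np.int64(8), np.int64(31)), (np.int64(12), np.int64(29)), (np.int64(16), np.int64(26)), (np.int64(20), np.int64(20)), (np.int64(24), np.int64(16)), (np.int64(28), np.int64(14)), (np.int64(32), np.int64(9)), (np.int64(36), np.int64(6)), (np.int64(40), np.int64(3)), (np.int64(44), np.int64(0)), (np.int64(48), np.int64(1)), (np.int64(52), np.int64(0)), (np.int64(56), np.int64(0)), (np.int64(60), np.int64(0)), (np.int64(64), np.int64(0)), (np.int64(68), np.int64(0)), (np.int64(72), np.int64(0)), (np.int64(76), np.int64(0)), (np.int64(80), np.int64(0)), (np.int64(84), np.int64(0)), (np.int64(88), np.int64(0)), (np.int64(92), np.int64(0)), (np.int64(96), np.int64(0)), (np.int64(100), np.int64(0)), (np.int64(104), np.int64(0)), (np.int64(108), np.int64(0)), (np.int64(112), np.int64(0)), (np.int64(116), np.int64(2)), (np.int64(120), np.int64(4)), (np.int64(124), np.int64(5)), (np.int64(128), np.int64(9)), (np.int64(132), np.int64(16)), (np.int64(136), np.int64(16)), (np.int64(140), np.int64(21)), (np.int64(144), np.int64(24)), (np.int64(148), np.int64(30)), (np.int64(152), np.int64(38)), (np.int64(156), np.int64(40)), (np.int64(160), np.int64(41)), (np.int64(164), np.int64(40)), (np.int64(168), np.int64(31)), (np.int64(172), np.int64(8)), (np.int64(176), np.int64(0)), (np.int64(180), np.int64(0)), (np.int64(184), np.int64(0)), (np.int64(188), np.int64(0)), (np.int64(192), np.int64(0)), (np.int64(196), np.int64(0)), (np.int64(200), np.int64(0))]
```

Run:
```python
from h import *
from scipy.optimize import least_squares
np.set_printoptions(precision=4,suppress=True)
P,R=yaws(); v,u=np.mgrid[:400,:640]; uv=np.c_[u.ravel(),v.ravel()].astype(float)
for n in ["wrist","top"]:
    p=camera(n); im=p["img"]; A=plane(p,uv,.064); g=im.min(-1).ravel()
    C=cloud(p).reshape(-1,3); c=np.array([.542,-.027])
    for it in range(4):
        d=A[:,:2]-c; r=np.hypot(*d.T); th=np.degrees(np.arctan2(d[:,1],d[:,0]))
        m=(g>70)&(abs(C[:,2]-.064)<.006)&(r<.066)
        E=[]
        for t in range(-180,180,6):
            s=m&(th>=t)&(th<t+6)&(r>.04)
            if s.sum()>3: k=np.nonzero(s)[0][np.argmax(r[s])]; E.append(A[k,:2])
        E=np.array(E); x=least_squares(lambda a:np.hypot(E[:,0]-a[0],E[:,1]-a[1])-a[2],[*c,.052],loss="soft_l1",f_scale=.0007).x; c=x[:2]
    e=np.hypot(*(E-c).T)-x[2]; print(n,len(E),x,"rms",e.std(), np.degrees(np.arctan2(*(E-c).T[::-1])).round()[[0,-1]])
```

```text
wrist 46 [ 0.541  -0.0286  0.0553] rms 0.004452471595202192 [-178.  175.]Traceback (most recent call last):
  File "<stdin>", line 15, in <module>
    return func(*args, **kwargs)
    vector_fun = VectorFunction(
        fun_wrapped,
    ...<6 lines>...
        workers=workers
    )
    self._update_fun()
    ~~~~~~~~~~~~~~~~^^
    self.f = self.fun_wrapped(xp_copy(self.x))
             ~~~~~~~~~~~~~~~~^^^^^^^^^^^^^^^^^
    return np.atleast_1d(self.fun(x))
                         ~~~~~~~~^^^
    return self.f(x, *self.args, **self.kwargs)
           ~~~~~~^^^^^^^^^^^^^^^^^^^^^^^^^^^^^^
  File "<stdin>", line 15, in <lambda>
IndexError: too many indices for array: array is 1-dimensional, but 2 were indexed
```

View pics/t2.png

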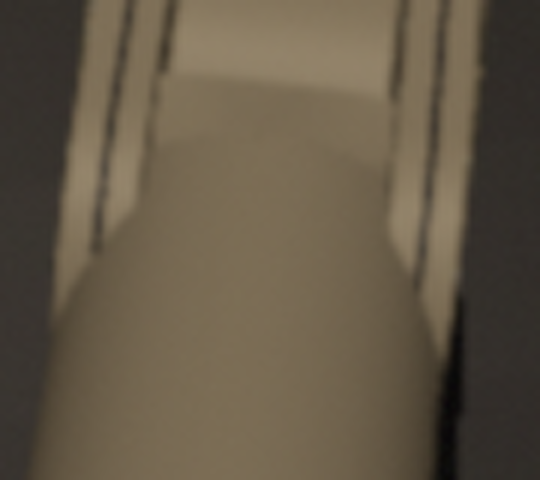

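The top view is blocked by the arm. The estimates agree on a drain at about (0.541, -0.028), so I lower the plug into the well and watch the force.

>>> carry_out --pt "0.005 -0.01 0.03 0 -1" --pt "0.005 -0.01 0.06 0 -1" --pt "0.005 -0.01 0.09 0 -1" --pt "0.005 -0.01 0.12 0 -1" --pt "0.005 -0.01 0.12 0 -1"

```text
clock: 7.15
position: [0.5406, -0.0291, 0.1036]
ee_rot: [0.716, 0.698, -0.0, -0.0]
ft_force: [-1.0, -0.3, -0.4]
grip_width: 0.123
grasp_force: 58.9
```

>>> carry_out --pt "0 0 0.03 0 -1" --pt "0 0 0.06 0 -1" --pt "0 0 0.09 0 -1" --pt "0 0 0.12 0 -1" --pt "0 0 0.12 0 -1"

```text
clock: 7.78
position: [0.5406, -0.029, 0.0856]
ee_rot: [0.716, 0.698, -0.0, -0.0]
ft_force: [-0.5, 0.7, -0.5]
grip_width: 0.125
grasp_force: 58.9
```

>>> carry_out --pt "0 0 0.03 0 -1" --pt "0 0 0.05 0 -1" --pt "0 0 0.07 0 -1" --pt "0 0 0.07 0 -1"

```text
clock: 8.28
position: [0.5407, -0.0291, 0.0753]
ee_rot: [0.716, 0.698, -0.0, -0.0]
ft_force: [-0.2, -0.2, -1.7]
grip_width: 0.123
grasp_force: 58.9
```

>>> carry_out --pt "0 0 0.01 0 -1" --pt "0 0 0.02 0 -1" --pt "0 0 0.02 0 -1"

```text
clock: 8.65
position: [0.5409, -0.029, 0.0724]
ee_rot: [0.716, 0.698, -0.0, -0.0]
ft_force: [-0.7, 0.4, -0.3]
grip_width: 0.123
grasp_force: 58.9
```

>>> carry_out --pt "0 0 0.01 0 -1" --pt "0 0 0.02 0 -1" --pt "0 0 0.02 0 -1"

```text
clock: 9.02
position: [0.5408, -0.029, 0.0694]
ee_rot: [0.716, 0.698, -0.0, -0.0]
ft_force: [-0.8, 0.2, -1.9]
grip_width: 0.127
grasp_force: 59.0
```

>>> carry_out --pt "0 0 0.01 0 -1" --pt "0 0 0.02 0 -1" --pt "0 0 0.02 0 -1"

```text
clock: 9.4
position: [0.541, -0.0291, 0.0667]
ee_rot: [0.716, 0.698, 0.0, 0.0]
ft_force: [-1.8, -0.4, 2.5]
grip_width: 0.124
grasp_force: 59.7
```

>>> carry_out --pt "0 0 0.01 0 -1" --pt "0 0 0.02 0 -1" --pt "0 0 0.02 0 -1" --pt "0 0 0.02 0 -1"

```text
clock: 9.9
position: [0.541, -0.0291, 0.0637]
ee_rot: [0.716, 0.698, 0.0, 0.0]
ft_force: [-1.2, -0.7, 4.6]
grip_width: 0.122
grasp_force: 60.1
```

>>> carry_out --pt "0 0 0.01 0 -1" --pt "0 0 0.02 0 -1" --pt "0 0 0.03 0 -1" --pt "0 0 0.03 0 -1" --pt "0 0 0.03 0 -1"

```text
clock: 10.52
position: [0.5411, -0.0291, 0.0594]
ee_rot: [0.716, 0.698, 0.0, 0.0]
ft_force: [-2.7, -0.3, 7.5]
grip_width: 0.122
grasp_force: 60.3
```

Run:
```python
from h import *
for i in range(3): camera("wrist"); o=manip.get_obs(); print(np.round(o["position"],4),np.round(o["ft_force"],2),np.round(o["torque"],3))
```

```text
[ 0.5411 -0.029   0.0594] [-3.12 -0.43  7.98] [-0.045  0.679  0.052]
[ 0.5411 -0.0291  0.0594] [-2.61 -0.28  8.37] [-0.001  0.64  -0.01 ]
[ 0.5411 -0.0291  0.0594] [-3.18  0.33  8.07] [-0.101  0.692 -0.023]
```

The plug is in the openings, and its force matches about 8.4 mm of seal compression. I turn clockwise (+ tool spin) in small steps.

>>> carry_out --pt "0 -0.007 -0.002 0 -1" --pt "0 -0.007 -0.002 0.15 -1" --pt "0 -0.007 -0.002 0.3 -1" --pt "0 -0.007 -0.002 0.4 -1" --pt "0 -0.007 -0.002 0.4 -1"

```text
clock: 11.3
position: [0.5408, -0.0289, 0.06]
ee_rot: [0.785, 0.619, 0.001, 0.001]
ft_force: [-0.8, -0.9, 6.8]
grip_width: 0.124
grasp_force: 60.3
```

Run:
```python
from h import *
P,R=yaws(); o=manip.get_obs(); print(np.degrees(np.arctan2(R[1,0],R[0,0])).round(1),P.round(4),np.round(o["ft_force"],2),np.round(o["torque"],3))
```

```text
76.6 [ 0.5408 -0.0289  0.06  ] [-0.81 -0.9   6.78] [ 0.014  0.114 -0.038]
```

>>> carry_out --pt "0 0 0.003 0.15 -1" --pt "0 0 0.003 0.3 -1" --pt "0 0 0.003 0.45 -1" --pt "0 0 0.003 0.6 -1" --pt "0 0 0.003 0.6 -1"

```text
clock: 11.92
position: [0.5408, -0.0289, 0.0596]
ee_rot: [0.872, 0.489, 0.001, 0.0]
ft_force: [0.9, 0.3, 8.2]
grip_width: 0.126
grasp_force: 60.3
```

Run:
```python
from h import *
P,R=yaws(); o=manip.get_obs(); print(np.degrees(np.arctan2(R[1,0],R[0,0])).round(1),P.round(4),np.round(o["ft_force"],2),np.round(o["torque"],3),o["grip_width"])
```

```text
58.5 [ 0.5408 -0.0289  0.0596] [0.87 0.27 8.22] [ 0.036  0.153 -0.078] 0.12598684902743784
```

Turned 30° with no resistance. I go on in small steps to about 37° or the stop.

>>> carry_out --pt "0 0 0 0.07 -1" --pt "0 0 0 0.14 -1" --pt "0 0 0 0.2 -1" --pt "0 0 0 0.2 -1"

```text
clock: 12.42
position: [0.5408, -0.0289, 0.0596]
ee_rot: [0.897, 0.443, 0.001, 0.0]
ft_force: [-0.2, 0.1, 7.3]
grip_width: 0.123
grasp_force: 60.3
```

Run:
```python
from h import *
P,R=yaws(); o=manip.get_obs(); print(np.degrees(np.arctan2(R[1,0],R[0,0])).round(1),P.round(4),np.round(o["ft_force"],2),np.round(o["torque"],3),o["grip_width"])
```

```text
52.6 [ 0.5408 -0.0289  0.0596] [-0.19  0.14  7.31] [0.038 0.095 0.035] 0.12334000530828278
```

>>> carry_out --pt "0 0 0 0.04 -1" --pt "0 0 0 0.08 -1" --pt "0 0 0 0.08 -1"

```text
clock: 12.8
position: [0.5406, -0.0284, 0.0595]
ee_rot: [0.905, 0.424, 0.001, 0.0]
ft_force: [-1.8, 1.4, 8.7]
grip_width: 0.124
grasp_force: 60.5
```

Run:
```python
from h import *
P,R=yaws(); o=manip.get_obs(); print(np.degrees(np.arctan2(R[1,0],R[0,0])).round(1),P.round(4),np.round(o["ft_force"],2),np.round(o["torque"],3),o["grip_width"])
```

```text
50.2 [ 0.5406 -0.0284  0.0595] [-1.8   1.38  8.66] [0.322 0.35  0.328] 0.12446768224509992
```

The stop is felt (0.33 N m). I ease back 1°, let the plug rise to the tabs, then release with the fingers at 38 mm.

>>> carry_out --pt "0 0 0 -0.04 -1" --pt "0 0 -0.006 -0.04 -1" --pt "0 0 -0.012 -0.04 -1" --pt "0 0 -0.012 -0.04 -1" --pt "0 0 -0.012 -0.04 -1" --force 20

```text
clock: 13.42
position: [0.5406, -0.0285, 0.0612]
ee_rot: [0.901, 0.434, 0.001, 0.0]
ft_force: [-0.5, 0.2, 6.6]
grip_width: 0.126
grasp_force: 60.1
```

>>> carry_out --pt "0 0 0 0 -0.5" --pt "0 0 0 0 -0.3" --pt "0 0 0 0 -0.2" --pt "0 0 0 0 -0.2"

```text
clock: 13.92
position: [0.5398, -0.029, 0.0606]
ee_rot: [0.901, 0.434, -0.0, -0.0]
ft_force: [-0.0, 0.3, 0.7]
grip_width: 0.4
grasp_force: 0.0
```

>>> carry_out --pt "0 0 -0.1 0 -0.2" --pt "0 0 -0.3 0 -0.2" --pt "0 0 -0.6 0 -0.2" --pt "0 0 -0.9 0 -0.2" --pt "0 0 -0.9 0 -0.2"

```text
clock: 14.55
position: [0.5418, -0.0294, 0.2001]
ee_rot: [0.901, 0.433, 0.003, 0.001]
ft_force: [-0.0, -0.1, -0.1]
grip_width: 0.398
grasp_force: 0.0
```

>>> carry_out --pt "-0.2 0 -0.1 0 -0.2" --pt "-0.5 0.3 -0.1 0 -0.2" --pt "-0.8 0.6 -0.1 0 -0.2" --pt "-1 0.9 -0.1 0 -0.2" --pt "-1 0.9 -0.1 0 -0.2"

```text
clock: 15.18
position: [0.5505, -0.2356, 0.2103]
ee_rot: [0.903, 0.43, -0.001, 0.001]
ft_force: [-0.1, -0.1, 0.1]
grip_width: 0.4
grasp_force: 0.0
```

Run:
```python
from h import *
p=camera("top"); s=camera("scene")
for n,p in dict(top=p,scene=s).items():
    C=cloud(p); im=p["img"].astype(int)
    m=(im[...,0]>90)&(im[...,1]<60)&(im[...,2]<60)&(np.hypot(C[...,0]-.541,C[...,1]+.028)<.05)
    Q=C[m]; print(n,len(Q)); 
    if len(Q): print(np.percentile(Q[:,2],[10,50,95]).round(4),Q.mean(0).round(4),cv2.minAreaRect((1000*Q[:,:2]).astype(np.float32)))
    r=(abs(C[...,2]-.04)<.03)&(np.hypot(C[...,0]-.541,C[...,1]+.028)<.036)&(im.min(-1)>70); print("rim z",r.sum(),np.median(C[r][:,2]),"floor",np.median(C[(np.hypot(C[...,0]-.541,C[...,1]+.028)<.1)&(np.hypot(C[...,0]-.541,C[...,1]+.028)>.07)][:,2]))
a=cv2.resize(cv2.cvtColor(np.uint8(s["img"]),cv2.COLOR_RGB2BGR)[160:270,270:400],None,fx=5,fy=5,interpolation=cv2.INTER_CUBIC); cv2.imwrite("pics/end.png",a)
```

```text
top 70
[0.0484 0.0593 0.0625] [ 0.5392 -0.0278  0.0573] ((539.580078125, -28.469425201416016), (35.807273864746094, 9.207043647766113), 51.24494171142578)
rim z 583 0.03352282465058803 floor 0.062494085285989334
scene 51
[0.0376 0.0588 0.0631] [ 0.5403 -0.0251  0.0556] ((536.4413452148438, -30.291950225830078), (53.98431396484375, 9.318288803100586), 51.0124626159668)
rim z 308 0.034523688710287756 floor 0.06287921716018127
```

View pics/end.png

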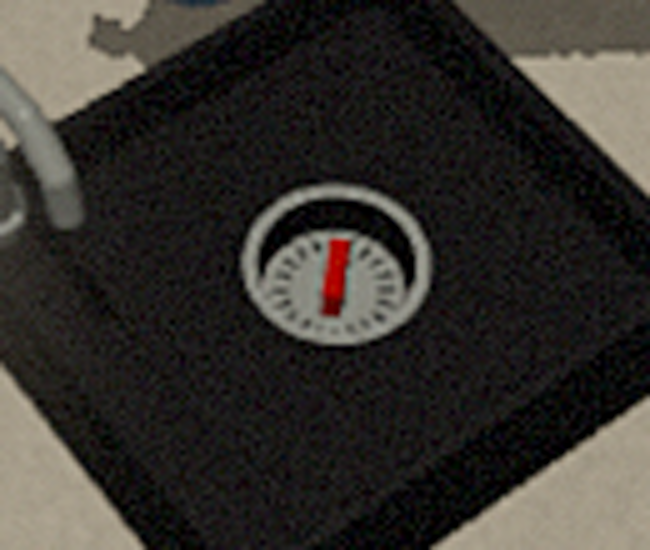

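The plug sits level and deep in the well (bar at crop 337,275). Its rim reads about 0.034 m, against 0.035 expected when locked and 0.041 if only dropped. The bar is at 51°, 37° clockwise, so it is locked.

```bash
python3 -c "
from workcell import ticket
print(ticket.hand_in())"
```

```text
the job is handed in; nothing more can be done
None
```

The middle-sized plug is locked in the drain, turned clockwise about 37° to just short of the stop and staying down by itself after release; the job is handed in at about 15 s, and I did not go near the mug, soap bottle or brush.

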